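# Set a thin-shelled guide roller up on the run-out gauge

### The job

Take the silver roller from the sloping rack, lay it level in the two V-blocks of the run-out gauge and slide it along until its end bears lightly on the end stop (push with less than 30 N). Then bring the gauge's over-arm down by its red knob, without letting it fall, so that the pressure wheel rests lightly on the roller, and let go. The roller's shell is thin and dents easily, so grip it with less than 50 N and do not drop it; leave the blue roller, the bottle, the red bin and the hammer where they are.

Things in the scene. Friction and masses are not known exactly. Their poses are not given: they have to be found in the camera images.
- silver_roller: bare aluminium (silver) guide roller with black end discs: a closed cylinder, 40 mm diameter, 160 mm long, 0.15 to 0.31 kg, both ends alike. Origin at its middle on its axis; y along its length. The thin shell dents if each finger squeezes it with 50 N or more, if it is pushed on the end stop with over 30 N or pressed by the wheel with over 40 N, or if it is dropped 8 mm or more
- blue_roller: a blue-covered roller of the same shape and size in the other place of the rack; not to be moved. Origin and axes as for the silver roller
- rack: fixed sloping rack: grey notched rails on a blue frame, 230 mm (x) by 180 mm (y), about 140 mm high, with two places 110 mm apart along its x; either may hold the silver roller. A roller lies there with its axis in the rack's y-z plane, 30 degrees from level, +y end high, low end on a foot plate that reaches up to its axis. Origin on the table under the middle; z up
- place_near (a point): middle of a roller lying in the rack's -x place, 115 mm above the table. The two 12 mm thick rails cross under it 52 mm to either side of its middle (along its axis); between them it is free all round, and below to 34 mm under its axis
- place_far (a point): the same for the rack's +x place
- gauge: fixed bench run-out gauge: dark base plate 215 mm (x) by 250 mm (y), top 20 mm above the table; two steel V-blocks, 90 degree vees along y, 24 mm thick, 64 mm wide, 89 mm high, centred 50 mm to either side of the origin along y with 76 mm free between; a dial gauge (not used) at the +x +y corner, 105 mm high. Origin on the table under the middle of the finished roller; z up
- seat (a point): where the middle of the silver roller is when it lies in both vees with its end on the stop: on the vees' axis, 95 mm above the table (the roller then lies along the gauge's y)
- overarm (a joint): over-arm angle, rad: 0 when level with its wheel just on a roller in the vees, growing as it is raised about the gauge's y. At first 1.6 to 1.9 (stop at 1.95); slight friction holds it near upright, but it (0.30 kg) falls by itself from below about 1.1. Over 3 rad/s downward counts as let fall; a release within 0.05 of the roller is harmless. Without a roller it goes on to -0.2
- overarm_hinge (a point): the over-arm's hinge axis (along the gauge's y), 95 mm to the gauge's +x side of the vees' axis, 135 mm above the table, on a green column 34 mm (x) by 50 mm (y) wide, 147 mm high
- overarm_knob (a point): centre of the red ball knob, 28 mm diameter, at the end of the over-arm, 172 mm from the hinge axis; with the over-arm down it stands out 77 mm to the -x side of the vees' axis. The arm next to it is 28 mm wide along y, with a thin 22 mm neck between
- oil_bottle: white plastic bottle with red cap, 60 mm diameter, 170 mm high, loose on the table; origin under its middle
- red_bin: red open bin, 85 x 130 x 55 mm, loose on the table; origin under its middle
- hammer: hammer lying on the table beyond the gauge's stop end, loose; origin under its middle, along its x
- end_stop: end stop of the gauge: green bracket with a steel pad at the gauge's -y end. Origin in the middle of the pad's face, 80 mm from the seat along the gauge's -y and 9 mm below the vees' axis; the face looks to the gauge's +y, 34 mm wide; the bracket's top is 101 mm above the table, 6 mm above the vees' axis. Rigid
- pressure_wheel: free-turning black pressure wheel, 26 mm diameter, 16 mm wide, in the over-arm 95 mm from the hinge; origin at its centre. With the over-arm down it rests on top of the roller's middle; by its own weight the arm then bears with 1 to 3 N

How it is judged (in metres and radians):
On the way:
1. the silver roller lies in both V-blocks with its end on the stop (within 2 mm), the over-arm still raised (y of silver_roller in the frame of seat between -0.003 and 0.002 m and x of silver_roller in the frame of seat between -0.003 and 0.003 m and z of silver_roller in the frame of seat between -0.003 and 0.0025 m and angle between the y axis of silver_roller and the y axis of gauge, either way round below 0.04 rad and value of joint overarm above 0.8 rad), for 0.2 s.
At the end, for the whole second after the job is handed in: the silver roller lies in both vees (within 3 mm of the seat, within 0.04 rad of the gauge's y) with its end within 2 mm of the stop, and the over-arm is down with its wheel on the roller (within 0.03 rad), all at rest and released (y of silver_roller in the frame of seat between -0.003 and 0.002 m and x of silver_roller in the frame of seat between -0.003 and 0.003 m and z of silver_roller in the frame of seat between -0.003 and 0.0025 m and angle between the y axis of silver_roller and the y axis of gauge, either way round below 0.04 rad and value of joint overarm between -0.05 and 0.03 rad and linear speed of silver_roller below 0.01 m/s and velocity of joint overarm below 0.05 rad/s); the robot touches nothing.
It fails at once if the silver roller is squeezed by the fingers with 50 N a side or more (contact force between the fingers and silver_roller above 100 N).
It fails at once if the silver roller is pushed on the end stop with over 30 N, pressed by the wheel with over 40 N, or pressed into the gauge with over 90 N (contact force between end_stop and silver_roller above 30 N or contact force between pressure_wheel and silver_roller above 40 N or contact force between gauge and silver_roller above 90 N).
It fails at once if the silver roller is dropped: it moves at over 0.4 m/s (a fall of some 8 mm) while not held, or it falls to the table ((linear speed of silver_roller above 0.4 m/s and contact force between the fingers and silver_roller below 1 N) or height (world z) of silver_roller below 0.05 m).
It fails at once if the over-arm is let fall: it swings down faster than 3 rad/s (velocity of joint overarm below -3 rad/s).
It fails at once if the blue roller, the bottle, the red bin or the hammer is moved more than 20 mm (distance of any of oil_bottle, red_bin, hammer, blue_roller from where it was at the start of the episode above 0.02 m).
It also fails if it takes over 59 s, if anything falls off the work surface, if the arm or the gripper's body presses on something with over 40 N, if the wrist force passes 120 N, or if a joint passes its speed limit or range.

### The arm

A 6-joint arm with a two-finger parallel gripper is mounted at the origin on the work surface. World frame = base frame: x ahead of the robot, y to its left, z up, the work surface at z = 0. Lengths are in mm, angles in rad, forces in N, time in s.
With the tool pointing down it reaches from about 400 to 825 mm from the base axis. Payload 7 kg.
Tool frame: the origin (TCP) lies at the very end of the fingers, on their centre line; the grasp point (between the pads) lies 19 mm behind it; z points along the fingers, y is the line along which they close (so a half turn about z gives the same grasp; the last joint's range is limited). The gripper opens to 88 mm and grips with 3 to 60 N. Pads are 19 mm wide; open, the fingers measure 130 mm over their backs; the gripper's body (78 mm by 193 mm) begins 47 mm behind the grasp point.
Start: joints at [1.565, 0.359, 0.012, 0, -1.224, -0.288], TCP at [195.483, 646.051, 226.561] pointing down, gripper open.
Joint ranges: [-3.07, 3.07], [-1.43, 2.12], [-1.02, 1.25], [-3.03, 1.67], [-3.05, -0], [-3.03, 3.03]. Speed limits (rad/s): [2.39, 2.39, 3.01, 3.14, 3.14, 3.14].

### API

Orientations are given as a unit quaternion [x, y, z, w].
In Python, from plant import bot gives the robot as it stands. Calls block until the motion is done:
- bot.move_ptp(position, orientation): joint-space move of the TCP to a pose.
- bot.line_to(position, velocity=150, ori=None): straight line of the TCP; ori=None keeps the orientation; velocity is the mean speed in mm/s.
- bot.move_joints(angles): joint-space move.
- bot.move_gripper(opening, force=None): finger opening in mm; force is the grip in N (None keeps the last); returns when the fingers have stopped.
- bot.pause(seconds).
- bot.solve_ik(position, orientation): joint angles nearest the present ones, or None.
- bot.read_state(): the state.
- bot.camera(name): name is "side" or "top" or "wrist"; returns the picture (400x640x3 uint8, red, green, blue); there is no depth.
- bot.get_calibration(name): a dict with "fx", "fy", "cx", "cy" (pixels), "view" (4x4, takes a point from world to camera coordinates); the wrist camera has in their place "T_tool_cam" (4x4, takes a point from camera to tool coordinates, whose origin is the TCP and whose axes are the flange's). Camera axes: x right, y up, looking along -z (the intrinsics and any distortion apply to the point x, -y, -z); pixel columns grow to the right and rows downward; lengths in mm; the calibration is good to about 2 mm. A picture is of the moment at which its call begins: read the wrist's pose just before it. get_calibration takes no time and is no camera call.
A pose or a line that the arm cannot do raises bot.Unreachable and nothing moves.
- bot.close_job(): hands the job in; it is judged then, once.
The state is a dict: "t": time; "joint_pos": joint angles; "qvel": joint speeds; "tau": joint torques, N m; "tcp_pos": TCP position; "eef_rot": TCP orientation; "contact_force": force on the tool from outside, world axes, zero at the start; "moment": the same for the moment, N m; "width": finger opening in mm; "finger_force": force on a finger pad.
Only numpy, scipy, OpenCV 4.12 (cv2) and the standard library are available. Lean on these libraries where they do the work, as an engineer would, in place of code of your own. Each camera call takes 0.05 s, during which the arm holds its last target. There are 200 camera calls.

## Working session

There is one attempt and no reset: what is moved stays moved. The work goes in short steps, each a Python script; the robot and the scene stay as the last script left them, time stands still between calls to the robot, and variables do not carry over. Pictures are saved under pics/ and viewed, at most 10 in all, crops included, and the job is handed in when it is done.

```bash
ls; mkdir -p pics; python3 - <<'E'
from plant import bot
import cv2,numpy as np
np.set_printoptions(suppress=True,precision=4)
for n in ["side","top","wrist"]:
    im=bot.camera(n); cv2.imwrite(f"pics/{n}0.png",im[:,:,::-1]); print(n,bot.get_calibration(n))
s=bot.read_state(); print(s)
E
```

```text
pics
side {'fx': 468.8105752128067, 'fy': 468.8105752128067, 'cx': 315.2791839274984, 'cy': 195.06343760225894, 'view': array([[    0.9795,    -0.2016,    -0.0071,  -593.4878],
       [    0.111 ,     0.509 ,     0.8536,  -123.2743],
       [   -0.1684,    -0.8368,     0.5209, -1197.6099],
       [    0.    ,     0.    ,     0.    ,     1.    ]])}
top {'fx': 391.96088200689036, 'fy': 391.96088200689036, 'cx': 315.6535776809463, 'cy': 193.95057743087645, 'view': array([[   0.0095,   -0.9999,   -0.0093, -114.9385],
       [   0.9868,    0.0079,    0.1617, -600.9227],
       [  -0.1616,   -0.0107,    0.9868, -947.615 ],
       [   0.    ,    0.    ,    0.    ,    1.    ]])}
wrist {'fx': 282.0850088506347, 'fy': 282.0850088506347, 'cx': 317.10463186638054, 'cy': 197.9547608893055, 'T_tool_cam': array([[  -0.0001,    0.9569,    0.2905,   80.1587],
       [   1.    ,    0.0003,   -0.0004,   -0.1156],
       [  -0.0005,    0.2905,   -0.9569, -158.1127],
       [   0.    ,    0.    ,    0.    ,    1.    ]])}
{'t': 0.15, 'joint_pos': array([ 1.5651,  0.3592,  0.0113, -0.0002, -1.2241, -0.2881]), 'qvel': array([ 0.0007, -0.0009,  0.0018,  0.0013, -0.0013,  0.0003]), 'tau': array([ -0.0012, -58.3279,  29.3287,   7.0011,   0.0088,  -0.0001]), 'tcp_pos': array([195.427 , 645.7023, 225.8401]), 'eef_rot': array([ 0.9892, -0.1464, -0.    ,  0.0006]), 'contact_force': array([ 0.7469, -0.7496, -0.4037]), 'moment': array([ 0.021 ,  0.0209, -0.0399]), 'finger_force': 0.0, 'width': 87.3742312227886}
```

View pics/top0.png

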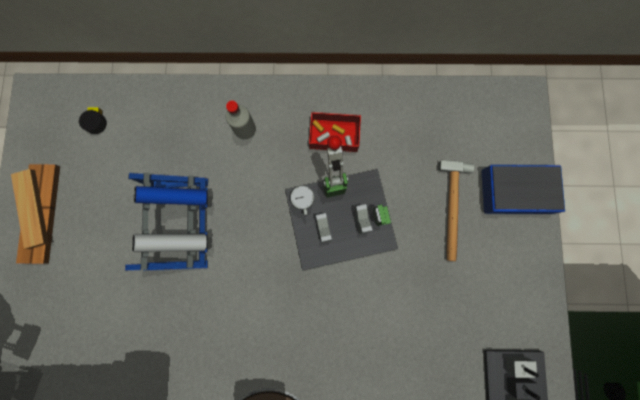

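View pics/side0.png

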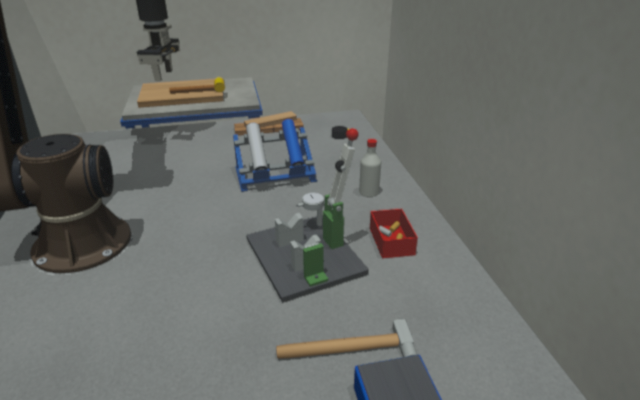

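```bash
cat > h.py <<'E'
from plant import bot
import cv2,numpy as np
from scipy.spatial.transform import Rotation as R
np.set_printoptions(suppress=True,precision=3)
def cam(n,s=None):
    c=bot.get_calibration(n); K=np.array([[c['fx'],0,c['cx']],[0,c['fy'],c['cy']],[0,0,1]])
    if n=='wrist':
        T=np.eye(4);T[:3,:3]=R.from_quat(s['eef_rot']).as_matrix();T[:3,3]=s['tcp_pos']
        V=np.linalg.inv(T@c['T_tool_cam'])
    else: V=c['view']
    return K,np.diag([1,-1,-1,1.])@V
def P(c): return c[0]@c[1][:3]
def proj(c,p): q=P(c)@np.r_[p,1]; return q[:2]/q[2]
def ray(c,uv):
    Rm=c[1][:3,:3]; d=Rm.T@np.linalg.solve(c[0],np.r_[uv,1.]); o=-Rm.T@c[1][:3,3]; return o,d/np.linalg.norm(d)
def onz(c,uv,z): o,d=ray(c,uv); return o+d*(z-o[2])/d[2]
def tri(obs):  # [(cam,uv)]
    A=0;b=0
    for c,uv in obs:
        o,d=ray(c,uv);M=np.eye(3)-np.outer(d,d);A=A+M;b=b+M@o
    return np.linalg.solve(A,b)
def quat(x,y,z): return R.from_matrix(np.c_[x,y,z]).as_quat()
def shot(name,f):
    s=bot.read_state(); im=bot.camera(name); cv2.imwrite(f"pics/{f}.png",im[:,:,::-1]); np.savez(f"pics/{f}.npz",K=cam(name,s)[0],V=cam(name,s)[1]); return im
def load(f): d=np.load(f"pics/{f}.npz"); return d['K'],d['V']
E
python3 - <<'E'
from h import *
t=cam('top');s=cam('side')
print('roller ends',onz(t,(135,243),155),onz(t,(207,243),75))
print('blue',onz(t,(135,195),155),onz(t,(207,195),75))
print('vblk',onz(t,(323,227),80),onz(t,(364,218),80))
print('knob',tri([(t,(334,143)),(s,(352,134))]))
print('base corners',*[onz(t,u,20) for u in [(287,188),(378,170),(397,248),(304,268)]])
for p in [(400,400,300),(400,-50,300)]:
    for ang in (0,30):
        pass
st=bot.read_state()
print(R.from_quat(st['eef_rot']).as_matrix())
E
```

```text
roller ends [470.422 290.86  155.   ] [474.723 152.792  75.   ]
blue [578.735 300.006 155.   ] [592.753 159.225  75.   ]
vblk [ 515.654 -128.588   80.   ] [ 538.409 -228.138   80.   ]
knob [ 659.967 -146.775  302.988]
base corners [621.763 -34.045  20.   ] [ 671.862 -273.128   20.   ] [ 468.469 -318.251   20.   ] [415.993 -81.601  20.   ]
[[ 0.957 -0.29  -0.   ]
 [-0.29  -0.957 -0.001]
 [ 0.     0.001 -1.   ]]
```

```bash
python3 - <<'E'
from h import *
g=np.radians(12.9)
# gauge view: tool x = gauge x (away from robot), tool down
gx=np.array([np.cos(g),np.sin(g),0]);gy=np.array([-np.sin(g),np.cos(g),0])
z=np.array([0,0,-1.])
q=quat(gx,-gy,z)
bot.move_ptp(np.array([515,-180,300.]),q); bot.pause(.3); shot('wrist','wg')
print(bot.read_state()['t'])
bot.move_ptp(np.array([470,222,270.]),quat([1,0,0],[0,-1,0],z)); bot.pause(.3); shot('wrist','wr')
s=bot.read_state();print(s['t'],s['tcp_pos'],s['joint_pos'])
E
```

```text
3.6083
5.4583 [470.218 221.557 269.996] [ 0.818  0.074 -0.257  0.    -1.24   0.752]
```

View pics/wg.png

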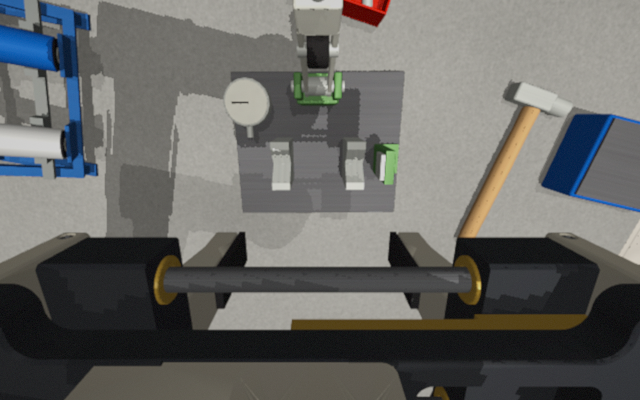

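View pics/wr.png

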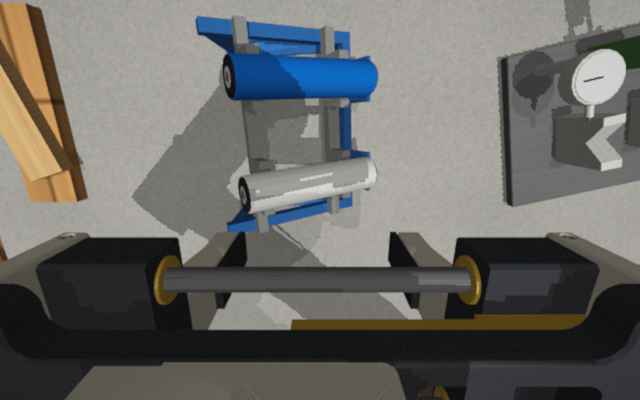

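```bash
python3 - <<'E'
import cv2
a=cv2.imread('pics/wr.png')[135:235,215:395]; b=cv2.imread('pics/wg.png')[60:216,220:415]
cv2.imwrite('pics/cr.png',cv2.resize(a,None,fx=4,fy=4,interpolation=2)); cv2.imwrite('pics/cg.png',cv2.resize(b,None,fx=3.8,fy=3.8,interpolation=2))
E
```

```text
(no output)
```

View pics/cr.png

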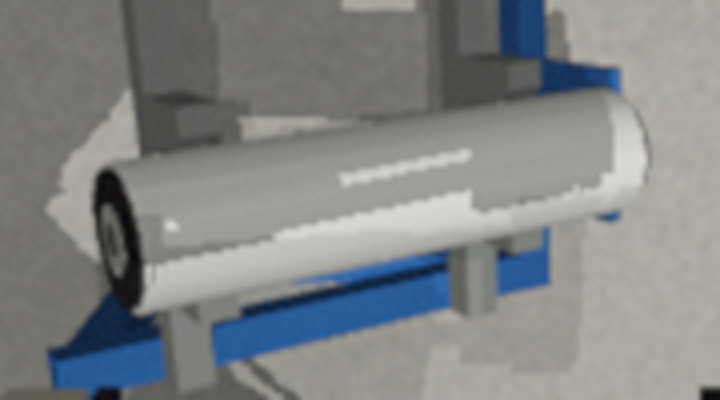

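View pics/cg.png

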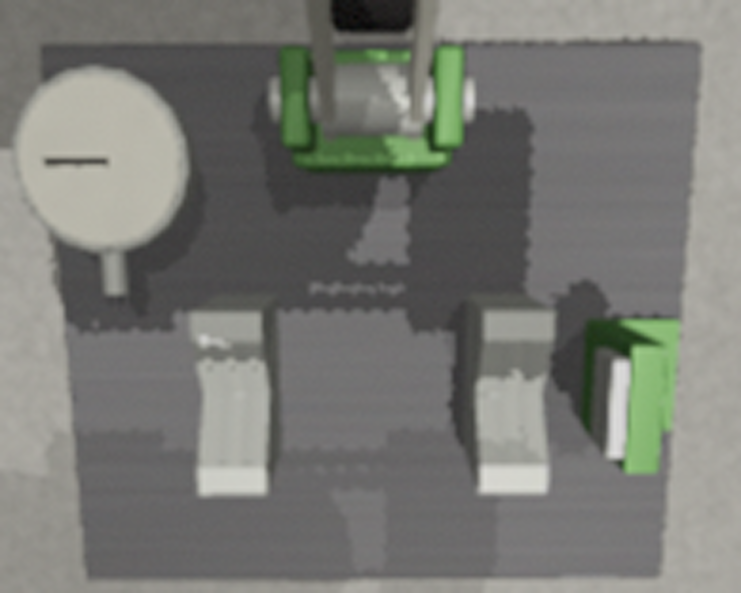

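```bash
cat > fit.py <<'E'
from h import *
from scipy.optimize import least_squares
w=load('wg'); t=cam('top'); s=cam('side')
c2=lambda u,v:(220+u/3.8,60+v/3.8)
obs=[((-32,62,89),c2(198,494)),((-32,38,89),c2(268,494)),((-32,-38,89),c2(478,494)),((-32,-62,89),c2(548,494)),
((32,62,89),c2(190,310)),((32,38,89),c2(268,310)),((32,-38,89),c2(480,310)),((32,-62,89),c2(554,310)),
((95,0,135),c2(371,100))]
base=[((1,125,20),c2(42,45)),((1,-125,20),c2(698,42)),((0,-125,20),c2(660,578)),((0,125,20),c2(88,578))]
topb=[((1,125,20),(287,188)),((1,-125,20),(378,170)),((0,-125,20),(397,248)),((0,125,20),(304,268))]
def W(p,q): c,s_=np.cos(p[2]),np.sin(p[2]); return np.array([p[0]+c*q[0]-s_*q[1],p[1]+s_*q[0]+c*q[1],q[2]])
def res(p,sel=(1,1,1)):
    r=[]
    if sel[0]: r+=[proj(w,W(p,q))-u for q,u in obs]
    for f,c,B in ((sel[1],w,base),(sel[2],t,topb)):
        if f: r+=[proj(c,W(p,(p[3]-107.5+215*q[0],q[1],q[2])))-u for q,u in B]
    return np.ravel(r)
for sel in ((1,0,0),(1,1,0),(0,0,1),(1,1,1)):
    f=least_squares(res,[527,-178,.22,15],args=(sel,),loss='soft_l1'); print('gauge',sel,f.x,'rms',np.sqrt(np.mean(res(f.x,sel)**2)))
    if sel==(1,1,1): print(res(f.x).reshape(-1,2).round(1).tolist())
w2=load('wr')
d2=lambda u,v:np.array((215+u/4,135+v/4))
def hull(p,c):
    a=np.array([-np.sin(p[2])*np.cos(np.pi/6),np.cos(p[2])*np.cos(np.pi/6),.5]); e1=np.array([np.cos(p[2]),np.sin(p[2]),0]);e2=np.cross(a,e1)
    m=np.array([p[0],p[1],p[3] if len(p)>3 else 115.])
    return np.array([proj(c,m+k*80*a+20*(np.cos(h)*e1+np.sin(h)*e2)) for k in(-1,1) for h in np.linspace(0,2*np.pi,90)])
def sup(): # (normal, value)
    L=[(np.array([-1,0.]),-d2(94,0)[0]),(np.array([1,0.]),d2(651,0)[0])]
    for A,B,sg in ((d2(110,165),d2(605,88),-1),(d2(140,313),d2(625,208),1)):
        d=(B-A)/np.linalg.norm(B-A); n=np.array([-d[1],d[0]])*sg
        L+=[(n,n@A)]; e=np.radians(0)
    return L
A1,B1,A2,B2=d2(110,165),d2(605,88),d2(140,313),d2(625,208)
def r2(p):
    H=hull(p,w2); h1,h2=H[:90],H[90:] # low, high
    r=[-H[:,0].min()+94/4+215, H[:,0].max()-651/4-215]
    for A,B,sg in((A1,B1,-1),(A2,B2,1)):
        d=(B-A)/np.linalg.norm(B-A);n=np.array([-d[1],d[0]])*sg
        r+=[(h1@n).max()-n@A,(h2@n).max()-n@A]
    return np.array(r)
for p0 in ([472,222,0.],[472,222,0.,115]):
    f=least_squares(r2,p0); print('roller',f.x,f.fun)
H=hull(least_squares(r2,[472,222,0.]).x,t);print('top extents',H.min(0),H.max(0))
print('knob',tri([(t,(334,143)),(s,(352,134))]))
E
python3 fit.py
```

```text
gauge (1, 0, 0) [ 526.752 -179.119    0.229   15.   ] rms 0.615212488495088
gauge (1, 1, 0) [ 526.766 -179.182    0.23    17.205] rms 0.6864792463773657
gauge (0, 0, 1) [ 113.658 -273.646    0.221  442.228] rms 1.2169845086706328
gauge (1, 1, 1) [ 526.788 -179.275    0.228   17.486] rms 0.9029154496450043
[[0.3, -0.2], [-0.4, -0.2], [0.4, -0.3], [-0.3, -0.4], [0.0, 0.4], [-1.9, 0.3], [1.3, 0.2], [0.4, 0.1], [0.6, 0.0], [-0.8, -0.8], [1.7, -0.4], [0.1, 0.4], [-0.9, 0.8], [-1.8, 0.5], [-0.1, -1.8], [1.2, 0.5], [-1.5, 2.0]]
roller [473.746 225.861   0.05 ] [0.618 0.583 0.491 0.9   0.567 1.   ]
roller [472.796 226.098   0.05  111.055] [-0.224 -0.327  0.33   0.685  0.33   0.704]
top extents [132.247 233.681] [207.57  252.112]
knob [ 659.967 -146.775  302.988]
```

```bash
cat > plan.py <<'E'
from h import *
S=np.array([526.8,-179.2,95.]);g=.229
gx=np.array([np.cos(g),np.sin(g),0]);gy=np.array([-np.sin(g),np.cos(g),0]);ez=np.array([0,0,1.])
G=lambda x,y,z:S+x*gx+y*gy+z*ez      # relative to the seat
M=np.array([473.5,226.,114.]);ya=.05
rx=np.array([np.cos(ya),np.sin(ya),0]);ry=np.array([-np.sin(ya),np.cos(ya),0])
a=ry*np.cos(np.pi/6)+ez*.5; zp=ry*.5-ez*np.cos(np.pi/6)
def qpick(sg): return quat(sg*a,np.cross(zp,sg*a),zp)
def zt(t): return gx*np.sin(t)-ez*np.cos(t)
def qplace(sg,t): return quat(sg*gy,np.cross(zt(t),sg*gy),zt(t))
def qknob(sg,t):  # closing along gy
    z=zt(t); y=sg*gy; return quat(np.cross(y,z),y,z)
H=G(95,0,40)
def knob(th): return H+172*(-np.cos(th)*gx+np.sin(th)*ez)
E
python3 - <<'E'
from plan import *
for sg in (1,-1):
    print('pick',sg,*[bot.solve_ik(M+19*zp+h*ez,qpick(sg)) for h in(100,0)])
    for t in (.35,.52): print('place',sg,t,*[bot.solve_ik(G(0,10,h)+19*zt(t),qplace(sg,t)) for h in(100,0)])
    for t in (0,.3,.6,.9): print('knob',sg,t,*[bot.solve_ik(knob(th)+(12-b)*zt(t),qknob(sg,t)) for th,b in((1.82,70),(1.82,0),(1,0),(0,0),(0,90))])
E
```

```text
pick 1 [ 0.437  0.112 -0.278 -0.566 -1.042  3.012] None
place 1 0.35 [-0.018  0.048 -0.511 -0.134 -0.677 -2.804] [-0.023  0.187 -0.608 -0.201 -0.444 -2.722]
place 1 0.52 [-0.074  0.004 -0.556 -0.298 -0.53  -2.618] [-0.115  0.166 -0.593 -0.498 -0.358 -2.369]
knob 1 0 [ 0.067  0.316  0.245  0.    -1.5   -1.409] [ 0.067  0.333  0.116  0.    -1.354 -1.409] [ 0.025  0.142 -0.184  0.    -1.245 -1.367] [-0.011  0.157 -0.525  0.    -0.889 -1.331] [-0.011  0.066 -0.4    0.    -1.105 -1.331]
knob 1 0.3 [ 0.027  0.122 -0.02  -0.066 -1.136 -1.349] [ 0.034  0.178 -0.099 -0.068 -1.    -1.347] [-0.029 -0.004 -0.342 -0.093 -0.943 -1.269] [-0.09   0.039 -0.64  -0.162 -0.612 -1.133] [-0.112 -0.102 -0.557 -0.133 -0.837 -1.154]
knob 1 0.6 [-0.039 -0.026 -0.241 -0.213 -0.784 -1.196] [-0.017  0.067 -0.273 -0.227 -0.658 -1.185] [-0.128 -0.102 -0.451 -0.32  -0.677 -1.019] [-0.317  0.006 -0.614 -0.644 -0.51  -0.526] [-0.365 -0.171 -0.603 -0.518 -0.692 -0.648]
knob 1 0.9 [-0.211 -0.09  -0.333 -0.657 -0.578 -0.713] [-0.172  0.026 -0.308 -0.717 -0.484 -0.656] [-0.418 -0.107 -0.435 -0.884 -0.657 -0.364] [-0.794 
[... 605 characters left out ...]
811]
knob -1 0.3 [ 0.027  0.122 -0.02  -0.066 -1.136  1.792] [ 0.034  0.178 -0.099 -0.068 -1.     1.794] [-0.029 -0.004 -0.342 -0.093 -0.943  1.872] [-0.09   0.039 -0.64  -0.162 -0.612  2.009] [-0.112 -0.102 -0.557 -0.133 -0.837  1.987]
knob -1 0.6 [-0.039 -0.026 -0.241 -0.213 -0.784  1.946] [-0.017  0.067 -0.273 -0.227 -0.658  1.957] [-0.128 -0.102 -0.451 -0.32  -0.677  2.122] [-0.317  0.006 -0.614 -0.644 -0.51   2.615] [-0.365 -0.171 -0.603 -0.518 -0.692  2.493]
knob -1 0.9 [-0.211 -0.09  -0.333 -0.657 -0.578  2.429] [-0.172  0.026 -0.308 -0.717 -0.484  2.486] [-0.418 -0.107 -0.435 -0.884 -0.657  2.777] [-0.794  0.107 -0.579 -1.249 -0.782 -2.786] [-0.909 -0.052 -0.581 -1.091 -0.931 -2.926]
```

```bash
python3 - <<'E'
from plan import *
q=qpick(-1); T=M+19*zp
bot.move_ptp(T-100*zp,q); bot.line_to(T,120); 
s=bot.read_state();print(s['t'],s['contact_force'],s['tcp_pos']-T)
bot.move_gripper(36,25)
s=bot.read_state();print(s['t'],s['contact_force'],s['width'],s['finger_force'],s['tcp_pos']-T)
shot('side','s1')
bot.line_to(T+10*ez,40); s=bot.read_state();print(s['contact_force'],s['moment'],s['width'],s['finger_force'])
bot.line_to(T+110*ez,120);bot.pause(.2); s=bot.read_state();print(s['t'],s['contact_force'],s['moment'],s['width'],s['finger_force'])
shot('side','s2')
E
```

```text
7.2083 [ 0.853 -0.263  0.381] [0.369 0.08  0.589]
8.0417 [-0.344 -0.313  1.119] 39.135511088978525 25.000256896018982 [-0.187 -0.021 -0.009]
[ 0.376  0.411 -2.074] [-2.016 -0.145 -0.095] 39.1281810556932 24.99981790781021
9.675 [-0.876 -0.12  -2.585] [-1.964 -0.136 -0.041] 39.27104300929695 24.999787509441376
```

```bash
python3 - <<'E'
from plan import *
t=.52;q=qplace(-1,t);T=lambda y,h:G(0,y,h)+19*zt(t)
bot.move_ptp(T(10,100),q); s=bot.read_state();print(s['t'])
bot.line_to(T(10,12),100);bot.pause(.2)
s=bot.read_state();print(s['t'],s['contact_force'],s['width'],s['finger_force']);
a_=shot('side','s3');b_=shot('wrist','w3')
cv2.imwrite('pics/c3.png',np.vstack([cv2.resize(a_[120:300,200:440],(480,360))[:,:,::-1],cv2.resize(b_,(480,300))[60:300,:,::-1]]))
E
```

```text
11.2083
12.4417 [ 0.104  0.48  -2.305] 39.58571677909106 24.99977856874466
```

View pics/c3.png

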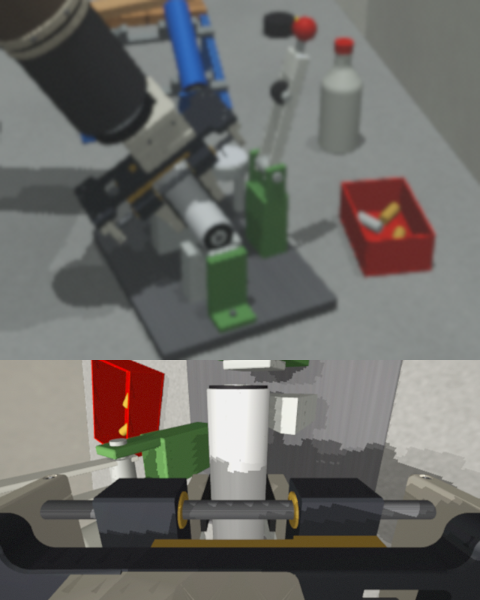

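```bash
python3 - <<'E'
from plan import *
im=cv2.imread('pics/w3.png');c=load('w3');k=5
x0,y0=230,75
cr=cv2.resize(im[75:195,230:390-0],None,fx=k,fy=k,interpolation=2)
def L(A,B,col):
    f=lambda p:tuple(int(v) for v in (proj(c,G(p[0],p[1],p[2]-95))-(x0,y0))*k)
    cv2.line(cr,f(A),f(B),col,1)
for sx in(-1,1):
    o,i=32*sx,22.3*sx
    for A,B in(((o,-38),(i,-38)),((i,-38),(i,-62)),((i,-62),(o,-62)),((o,-62),(o,-38))): L((*A,89),(*B,89),(0,0,255))
    L((i,-38,89),(0,-38,66.7),(0,255,255))
L((-17,-80,101),(17,-80,101),(255,0,0));L((-17,-80,60),(-17,-80,101),(255,0,0))
# roller as expected: y 10-80=-70 end, z 107
for h in np.linspace(0,6.2,40): L((20*np.cos(h),-70,107+20*np.sin(h)),(20*np.cos(h+.16),-70,107+20*np.sin(h+.16)),(0,200,0))
cv2.imwrite('pics/c4.png',cr)
E
```

```text
(no output)
```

View pics/c4.png

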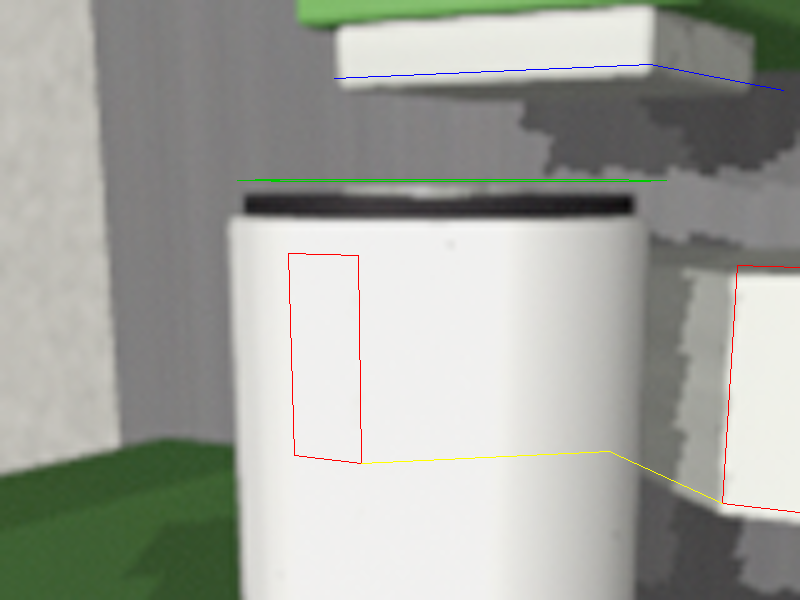

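```bash
python3 - <<'E'
from plan import *
t=.52;T=lambda x,y,h:G(x,y,h)+19*zt(t)
x=-1.2
bot.line_to(T(x,10,4),40);bot.pause(.15)
f0=bot.read_state()['contact_force']
B=np.c_[gx,gy,ez]
h=4
while h>-4:
    h-=.5; bot.line_to(T(x,10,h),15)
    df=(bot.read_state()['contact_force']-f0)@B
    if np.linalg.norm(df)>1.5: print(h,df)
    if np.linalg.norm(df)>6: break
bot.pause(.1);s=bot.read_state();print(s['t'],h,(s['contact_force']-f0)@B,s['moment'],s['width'],(s['tcp_pos']-T(x,10,h))@B)
E
```

```text
1.5 [-0.31   1.71  -0.452]
-0.5 [1.585 0.134 1.145]
-1.0 [-0.22   1.101  6.594]
15.6417 -1.0 [-1.595  1.705  6.888] [0.292 1.121 0.281] 39.05100965271029 [ 0.521 -0.229  0.732]
```

```bash
python3 - <<'E'
from plan import *
t=.52;T=lambda x,y,h:G(x,y,h)+19*zt(t)
x=-1.2;h=-.7
B=np.c_[gx,gy,ez]
bot.line_to(T(x,10,h),15);bot.line_to(T(x,6,h),25);
f0=bot.read_state()['contact_force']
y=6
while y>-6:
    y-=.4; bot.line_to(T(x,y,h),15)
    s=bot.read_state();df=(s['contact_force']-f0)@B
    if df[1]>3: print(round(y,1),df)
    if df[1]>6: break
bot.pause(.15);s=bot.read_state();print(s['t'],y,(s['contact_force']-f0)@B,s['width'],s['moment'],(s['tcp_pos']-T(x,y,h))@B)
E
```

```text
3.6 [-0.657  3.642  0.81 ]
2.4 [0.478 3.364 1.19 ]
2.0 [-0.611  4.034  1.638]
1.6 [-0.536  3.184  2.547]
1.2 [0.273 3.479 1.836]
-0.0 [-0.346  4.291  1.343]
-2.0 [0.3   4.28  2.806]
-2.4 [-0.202  5.721  3.764]
-2.8 [0.401 7.92  4.256]
21.85 -2.8000000000000007 [-0.402  9.58   5.393] 39.65266511357807 [4.853 0.325 2.683] [0.442 2.438 0.377]
```

```bash
python3 - <<'E'
from plan import *
t=.52;z=zt(t);T=lambda x,y,h:G(x,y,h)+19*z
bot.move_gripper(62); s=bot.read_state();print(s['t'],s['contact_force'],s['width'])
bot.line_to(T(-1.2,-2.8,-.7)-100*z,150);bot.pause(.1)
print(bot.read_state()['t'])
bot.move_gripper(62)
w=shot('wrist','w5');a=shot('side','s5')
k=3
for f,n,(r0,r1,c0,c1) in (('w5','cw',(20,220,190,440)),):
    im=cv2.imread(f'pics/{f}.png');c=load(f);cr=cv2.resize(im[r0:r1,c0:c1],None,fx=k,fy=k,interpolation=2)
    def L(A,B,col):
        g_=lambda p:tuple(int(v) for v in (proj(c,G(p[0],p[1],p[2]-95))-(c0,r0))*k)
        cv2.line(cr,g_(A),g_(B),col,1)
    for yy in(-80,80):
        for h in np.linspace(0,6.2,40): L((20*np.cos(h),yy,95+20*np.sin(h)),(20*np.cos(h+.16),yy,95+20*np.sin(h+.16)),(0,200,0))
    for sx in(-20,20): L((sx,-80,95),(sx,80,95),(0,200,0))
    for sx in(-1,1):
        o,i=32*sx,22.3*sx
        for A,B in(((o,-38),(i,-38)),((i,-38),(i,-62)),((i,-62),(o,-62)),((o,-62),(o,-38))): L((*A,89),(*B,89),(0,0,255))
    cv2.imwrite(f'pics/{n}.png',cr)
E
```

```text
22.4833 [-0.143 -0.024  0.173] 61.929264296651986
23.4
```

View pics/cw.png

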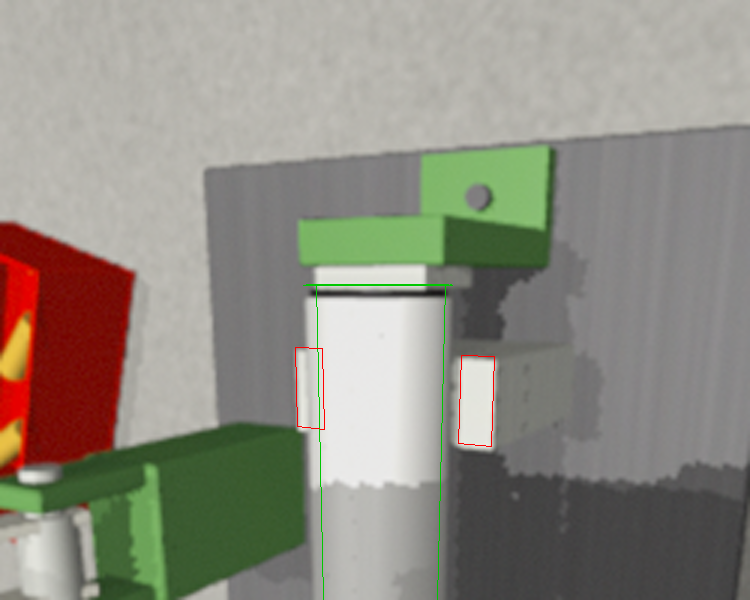

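```bash
cat >> plan.py <<'E'
TK=.3; zk=zt(TK); qk=qknob(1,TK); H=H+1.0*gy
def TT(th,b=0): return knob(th)+(14-b)*zk+1.0*gy*0
def knob(th): return H+172*(-np.cos(th)*gx+np.sin(th)*ez)
E
python3 - <<'E'
from plan import *
p=bot.read_state()['tcp_pos']
bot.line_to(p-60*gx+130*ez,200)
bot.move_ptp(TT(1.816,75),qk);bot.pause(.2)
print(bot.read_state()['t'])
im=shot('wrist','w6').astype(int);c=load('w6')
m=((im[:,:,0]>110)&(im[:,:,1]<60)&(im[:,:,2]<60)).astype(np.uint8)
n,l,st,ce=cv2.connectedComponentsWithStats(m)
for i in range(1,n):
    if st[i,4]>60: print(st[i],ce[i])
print('pred',proj(c,knob(1.816)))
for th in (1.7,1.9): print(th,proj(c,knob(th)))
E
```

```text
26.4833
[ 258  134   54   66 1636] [281.149 168.656]
[333 151   6  27  93] [335.57  161.355]
[302 200  32  29 690] [317.723 214.514]
pred [318.155 211.091]
1.7 [318.215 193.662]
1.9 [318.113 221.117]
```

```bash
python3 - <<'E'
from plan import *
B=np.c_[gx,gy,ez]
th0=1.84
bot.line_to(TT(th0),100); s=bot.read_state(); f0=s['contact_force'];print(s['t'],f0)
bot.move_gripper(20,12); s=bot.read_state();print(s['t'],s['width'],s['finger_force'],(s['contact_force']-f0)@B)
if not 24<s['width']<30: raise SystemExit
for th in np.linspace(th0,.12,13)[1:]:
    bot.line_to(TT(th),90); s=bot.read_state();print(round(th,2),round(s['t'],2),s['width'],(s['contact_force']-f0)@B)
    if s['width']<22 or np.linalg.norm(s['contact_force']-f0)>25: print('stop');break
shot('side','s7')
E
```

```text
27.4583 [ 0.172  0.209 -0.655]
28.125 26.97791969136533 12.000124007463455 [-0.085  2.683  0.524]
1.7 28.55 26.887914177846458 [-1.066  4.811  0.578]
1.55 28.98 26.930909283535655 [-1.101  4.966 -1.538]
1.41 29.4 26.937035570114595 [ 0.956  5.298 -5.269]
1.27 29.82 26.628619880212355 [ 1.697  4.287 -7.376]
1.12 30.25 26.906626170725875 [ 3.801  4.863 -9.116]
0.98 30.68 26.74227435837562 [ 5.07   6.108 -7.63 ]
0.84 31.1 27.071009282407 [ 4.035  7.285 -6.534]
0.69 31.52 27.042606771812366 [ 2.388  8.726 -4.809]
0.55 31.95 26.776748690280524 [ 2.405  9.777 -2.858]
0.41 32.38 27.17797390328489 [ 1.92  10.006 -2.168]
0.26 32.8 27.06294632115943 [ 0.179  8.872 -2.971]
0.12 33.23 27.048405157483227 [ 1.783  9.639 -1.491]
```

```bash
python3 - <<'E'
from plan import *
B=np.c_[gx,gy,ez]
f0=bot.read_state()['contact_force'];th=.12
while th>-.06:
    th-=.02; bot.line_to(TT(th),25); bot.pause(.08); s=bot.read_state();d=(s['contact_force']-f0)@B
    print(round(th,2),d)
    if d[2]>4: break
bot.pause(.2);s=bot.read_state();print(s['t'],(s['contact_force']-f0)@B,s['width'],(s['tcp_pos']-TT(th))@B)
shot('side','s8');a=cv2.imread('pics/s8.png')[130:300,220:400];cv2.imwrite('pics/c8.png',cv2.resize(a,None,fx=3.5,fy=3.5,interpolation=2))
E
```

```text
0.1 [1.18  0.203 0.367]
0.08 [ 0.596 -0.324  1.35 ]
0.06 [1.629 0.5   0.385]
0.04 [ 0.075  0.796 -0.166]
0.02 [0.323 0.265 0.809]
-0.0 [-1.087  0.322  0.672]
-0.02 [-4.121  3.649 10.181]
36.1 [-3.91   4.07  10.164] 26.989460865106857 [1.572 0.016 1.712]
```

```bash
python3 - <<'E'
from plan import *
bot.line_to(TT(-.005),25);bot.pause(.1)
bot.move_gripper(60,10);s=bot.read_state();print(s['t'],s['contact_force'],s['width'])
bot.line_to(TT(-.005,110),120);bot.pause(.3)
s=bot.read_state();print(s['t'],s['contact_force'])
shot('side','s9');a=cv2.imread('pics/s9.png')[150:300,230:400]
w=shot('wrist','w9')[:,:,::-1]
c=load('s9');im=cv2.imread('pics/s9.png').astype(int)
m=((im[:,:,2]>110)&(im[:,:,1]<60)&(im[:,:,0]<60)).astype(np.uint8)
n,l,st,ce=cv2.connectedComponentsWithStats(m)
for i in range(1,n):
    if st[i,4]>20: print(st[i],ce[i])
print('pred',*[proj(c,knob(t)) for t in(0,.05,.1)])
cv2.imwrite('pics/c9.png',np.hstack([cv2.resize(a,(453,400)),w[:,150:490]]))
E
```

```text
37.2667 [0.072 1.03  0.732] 60.091134501328206
38.6333 [ 0.652 -0.698 -0.497]
[368 140   8   4  27] [371.407 141.444]
[371 212   8  17  44] [374.545 218.773]
[261 216   7   6  31] [263.742 218.355]
[378 226  39  16 212] [395.698 235.425]
pred [264.455 221.022] [264.3   217.787] [264.329 214.487]
```

View pics/c9.png

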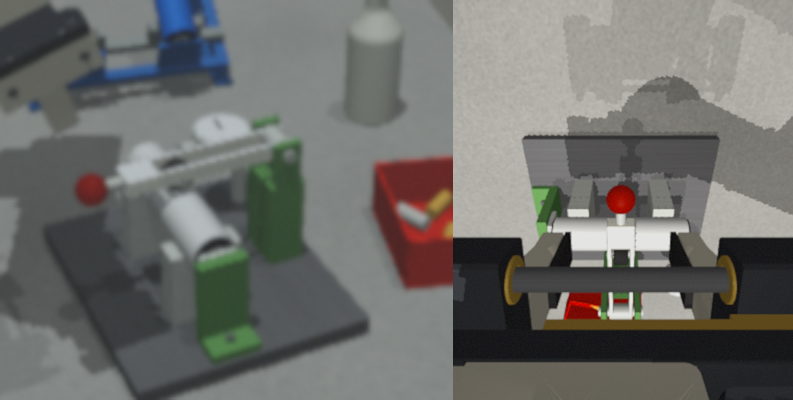

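```bash
python3 - <<'E'
from plan import *
a=cv2.imread('pics/s5.png',0);b=cv2.imread('pics/s9.png',0)
for (r,c,h,w) in ((228,292,20,36),(255,296,30,34)):
    t=a[r:r+h,c:c+w]; m=cv2.matchTemplate(b[r-4:r+h+4,c-4:c+w+4],t,cv2.TM_CCOEFF_NORMED);_,v,_,l=cv2.minMaxLoc(m);print('shift',l[0]-4,l[1]-4,v, 'at0',m[4,4])
c=load('w9');print([proj(c,G(0,y,15)) for y in(-80,-79,80,81)])
c=load('s9');print([proj(c,G(0,y,0)) for y in(-79,-74)])
k=6;A=np.hstack([cv2.imread(f'pics/{f}.png')[215:275,285:345] for f in('s5','s9')]);cv2.imwrite('pics/cc.png',cv2.resize(A,None,fx=k,fy=k,interpolation=2))
E
```

```text
shift 0 0 0.9839738011360168 at0 0.9839738
shift 0 0 0.9986853003501892 at0 0.9986853
[array([248.059, 241.84 ]), array([248.918, 241.84 ]), array([385.564, 241.868]), array([386.424, 241.868])]
[array([311.165, 246.323]), array([310.228, 245.058])]
```

```bash
python3 -c "
from plant import bot
print(bot.close_job(),bot.read_state()['t'])"
```

```text
the job is handed in; nothing more can be done
the job is handed in; nothing more can be done
```

I handed the job in at about 39 s: the silver roller lies in both vees against the end stop, and the over-arm is down with its wheel resting on the roller and released. I checked the final state only in the camera pictures, and no verdict came back.

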